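# Load the courier pick-up rack behind its rail

### The job

Get the order ready in the pick-up rack: slide the lidded bowl that already stands in it along until it rests against the tall end panel, keeping it level and on the rack's floor. Lift the long kraft box and the amber drink bottle over the rail and lower them down behind it, letting go only once they are down, so that the box lies flat, right side up, and the bottle stands upright, both on the rack's floor. Leave everything else on the counter where it is.

Things in the scene. Friction and masses are not known exactly. Their poses are not given: they have to be found in the camera images.
- rack: fixed open-topped pick-up rack. Origin on the counter under its middle; x points from front rail to back board, y along its length, z up. Plywood floor, upper face 12 mm above the counter; room inside 140 (x) by 410 mm (y). Back board (x = +0.07) and rail (x = -0.07) are 8 mm thick; the board's top is 60 mm above the counter. Low steel lip (top 47 mm) at the end opposite the panel
- rail_mid (a point): middle of the top edge of the rack's steel front rail, 47 mm above the counter
- panel_mid (a point): middle of the foot of the rack's tall plywood end panel, at the height of the rack's floor. The panel's top is 90 mm above the counter; it is 8 mm thick along the rack's y, so its inner face lies 4 mm nearer to the rack's middle. It stands at y = +0.209 or y = -0.209 in the rack's frame, varying from start to start
- bowl_center (a point): centre (half-way up) of the black take-away bowl with grey lid that stands in the rack: 124 mm across at the lid's rim (44 to 50 mm above its foot), 100 mm at the foot, 55 mm high, about 0.4 kg; too wide for the gripper, slides on the rack's floor with a push of a few newtons
- box_center (a point): centre (half-way up) of the long closed kraft wrap box: 165 mm (its x) by 56 mm (its y) by 50 mm high (its z), about 0.25 kg, lying on the counter
- drink_center (a point): centre (half-way up) of the amber drink bottle: 56 mm across, 150 mm tall with neck and cap, about 0.3 kg, standing on the counter; at half height and below it is a plain cylinder; z is its axis
- burger_box: square kraft clamshell box, 105 x 105 x 65 mm, stands on the counter; bystander, origin at the centre of its underside
- lids: stack of clear round lids, 120 mm across, 36 mm high; bystander, origin at the centre of its underside
- sauce: white sauce bottle, 60 mm across, 190 mm tall; bystander, origin at the centre of its underside
- cup: empty paper cup, 84 mm across, 105 mm tall; bystander, origin at the centre of its underside
- stapler: black and steel stapler, 130 x 34 x 45 mm; bystander, origin at the centre of its underside
There are look-alikes about, which are no part of the job. What is shaped like the part that bears box_center but green or pink is not meant.

How it is judged (in metres and radians):
At the end, for the whole second after the job is handed in: The bowl stands level on the rack's floor within about 10 mm of the tall end panel; the long box lies flat (within 0.1 rad), right side up, and the bottle stands upright (within 0.1 rad), both at rest on the rack's floor (within 5 mm) inside its rail, board and ends (horizontal distance between bowl_center and panel_mid below 0.076 m and x of bowl_center in the frame of rack between -0.03 and 0.03 m and y of bowl_center in the frame of rack between -0.17 and 0.17 m and z of bowl_center in the frame of rack between 0.034 and 0.046 m and angle between each of bowl_center, box_center, drink_center's own z axis and vertical below 0.1 rad and x of box_center in the frame of rack between -0.05 and 0.05 m and y of box_center in the frame of rack between -0.13 and 0.13 m and z of box_center in the frame of rack between 0.032 and 0.042 m and x of drink_center in the frame of rack between -0.05 and 0.05 m and y of drink_center in the frame of rack between -0.185 and 0.185 m and z of drink_center in the frame of rack between 0.082 and 0.092 m and linear speed of each of bowl, wrap_box, drink below 0.02 m/s); the robot touches nothing.
It fails at once if the bowl is tipped more than 0.26 rad or lifted more than 15 mm off the rack's floor (angle between bowl_center's own z axis and vertical above 0.26 rad or z of bowl_center in the frame of rack above 0.0545 m).
It fails at once if the long box falls freely by more than about 40 mm (0.9 m/s, out of the fingers) (contact force between the fingers and wrap_box below 0.2 N and linear speed of wrap_box above 0.9 m/s).
It fails at once if the bottle falls freely by more than about 40 mm (0.9 m/s, out of the fingers) (contact force between the fingers and drink below 0.2 N and linear speed of drink above 0.9 m/s).
It fails at once if a bystander on the counter is moved by more than 30 mm (distance of any of burger_box, lids, sauce, cup, stapler from where it was at the start of the episode above 0.03 m).
It also fails if it takes over 64 s, if anything falls off the work surface, if the arm or the gripper's body presses on something with over 40 N, if the wrist force passes 120 N, or if a joint passes its speed limit or range.

### The arm

A 6-joint arm with a two-finger parallel gripper is mounted at the origin on the work surface. World frame = base frame: x ahead of the robot, y to its left, z up, the work surface at z = 0. Lengths are in m, angles in degrees, forces in N, time in s.
With the tool pointing down it reaches from about 0.3 to 0.75 m from the base axis. Payload 8.5 kg.
Tool frame: the origin (TCP) lies between the finger pads; the fingertips stand 14 mm ahead of it and the grasp point (between the pads) lies 5 mm behind it; x points along the fingers, z is the direction in which the jaws open and shut, and the axes are right-handed (so a half turn about x gives the same grasp; the last joint's range is limited). The gripper opens to 85 mm and grips with 20 to 120 N. Pads are 22 mm wide; open, the fingers measure 114 mm over their backs; the gripper's body (76 mm by 85 mm) begins 54 mm behind the grasp point. The pads swing forward as they close: fully open they stand 13 mm farther back than shut.
Start: joints at [55.445, 21.807, 74.336, -0, 83.858, -12.336], TCP at [0.208, 0.509, 0.245] pointing down, gripper open.
Joint ranges: [-178.18, 178.18], [-50.72, 133.34], [12.68, 142.11], [-81.47, 261.47], [9.98, 163.14], [-165.26, 165.26]. Speed limits (degrees/s): [136.94, 136.94, 180, 180, 180, 180].

### API

Orientations are given as a 3x3 rotation matrix whose columns are the frame's x, y, z axes.
In Python, from rig import env gives the robot as it stands.
- The arm moves only by the shell command python3 -m jog 'ROWS' [FORCE]. ROWS is JSON, a list of rows, each a list of 5 numbers: the opening, from -1 (shut) to 1 (fully open), so that 0 is half open, then the shift along the tool's x, y, z in m, then the turn about the tool's x in rad. In form: [[claw, dx, dy, dz, yaw], ...]. A call has 1 to 20 rows; each row is the pose to reach, as a shift and turn from the pose commanded when the call began, along the tool's axes at that moment; what a row does not reach only later rows make up. A row lasts 1/10 s, in which the tool goes at most 50 mm and 8.59 degrees, less where a joint would pass 70% of its speed; a pose out of reach is approached as far as the arm can. A call with a gripper value outside its range is refused whole. The fingers move at their own pace and stop on an object; FORCE is the grip in N (left out, the last holds). Time passes only in rows, so rows that repeat a pose let the fingers close. It gives the time, the measured TCP pose, the force and the opening at its end, in the units of the state.
- env.observe(): the state, without advancing time (a new reading comes with each control period).
- env.get_image(name): name is "scene" or "top"; returns the picture (384x512x3 uint8, red, green, blue); there is no depth.
- env.camera_model(name): a dict with "fx", "fy", "cx", "cy" (pixels), "origin" and "orientation" of the camera in the world. Camera axes: x right, y up, looking along -z (the intrinsics and any distortion apply to the point x, -y, -z); pixel columns grow to the right and rows downward; lengths in m; the calibration is good to about 2 mm. A picture is of the moment at which its call begins. camera_model takes no time and is no camera call.
- env.close_job(): hands the job in, once; it reports no verdict.
The state is a dict: "time_s": time; "q": joint angles; "qvel": joint speeds; "joint_efforts": joint torques, N m; "position": TCP position; "tool_rot": TCP orientation; "ft_force": force on the tool from outside, world axes, zero at the start; "wrist_torque": the same for the moment, N m; "grip_width": finger opening in m.
Only numpy, scipy, OpenCV 4.12 (cv2) and the standard library are available. Lean on these libraries where they do the work, as an engineer would, in place of code of your own. Each camera call takes 0.05 s, during which the arm holds its last target.

## Working session

There is one attempt and no reset: what is moved stays moved. The work goes in short steps, Python scripts to look and compute and a shell command to move; the robot and the scene stay as the last step left them, time stands still between calls to the robot, and variables do not carry over. Pictures are saved under pics/ and viewed, and the job is handed in when it is done.

```bash
ls; mkdir -p pics; python3 - <<'E'
from rig import env
import cv2,json
for n in("scene","top"):
    im=env.get_image(n); cv2.imwrite(f"pics/{n}0.png",im[:,:,::-1])
    print(n,env.camera_model(n))
print(env.observe())
E
```

```text
pics
scene {'fx': 418.8729359380469, 'fy': 418.8729359380469, 'cx': 255.93228893338113, 'cy': 200.95192665180704, 'origin': array([1.19657971, 0.32234124, 1.29428485]), 'orientation': array([[-0.38585261, -0.7734985 ,  0.50280994],
       [ 0.92252971, -0.3190502 ,  0.21713106],
       [-0.00752893,  0.5476377 ,  0.8366817 ]])}
top {'fx': 466.97375976588546, 'fy': 466.97375976588546, 'cx': 255.71440508099482, 'cy': 190.94676357995257, 'origin': array([0.26549305, 0.01669366, 1.63957879]), 'orientation': array([[-0.0161804 ,  0.99217456, -0.12380567],
       [-0.99985652, -0.01667642, -0.00297107],
       [-0.00501245,  0.12373983,  0.99230204]])}
{'time_s': 0.1, 'q': array([ 5.54464280e+01,  2.18372553e+01,  7.43778330e+01, -3.09906399e-04,
        8.38577288e+01, -1.23343032e+01]), 'qvel': array([ 0.03953744, -0.05882615, -0.30493882, -0.03887452,  0.07281995,
       -0.13816641]), 'joint_efforts': array([ 2.38595872e-03, -4.49219513e+01, -2.31656939e+01, -2.47892358e-04,
        3.70371810e-03, -3.51075062e-07]), 'position': array([0.20783845, 0.50896614, 0.24478751]), 'tool_rot': array([[-7.16394116e-04, -9.25743588e-01,  3.78151155e-01],
       [-1.04975660e-03,  3.78151740e-01,  9.25743031e-01],
       [-9.99999192e-01,  2.66230189e-04, -1.24271112e-03]]), 'ft_force': array([-0.45490017, -0.16829095, -0.36221168]), 'wrist_torque': array([ 0.01285973,  0.07823232, -0.00313341]), 'grip_width': 0.08564146253379933}
```

View pics/scene0.png

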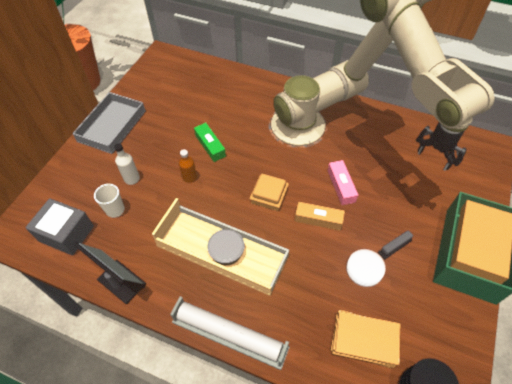

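View pics/top0.png

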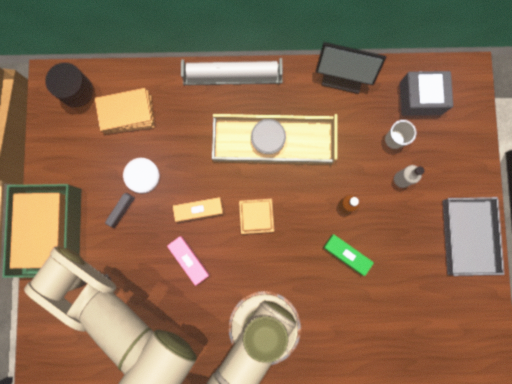

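The top view shows three long boxes: kraft (198,210), pink (188,261) and green (349,255). The kraft one is meant. The amber bottle is at (350,204), the white sauce bottle at (407,177), and the rack spans (213–337,115–162) with its tall panel on the right, near (335,137). The bowl is at (268,137). I'll confirm with enlarged crops.

```bash
python3 - <<'E'
import cv2,numpy as np
t=cv2.imread("pics/top0.png")
a=cv2.resize(t[105:225,160:360],None,fx=4,fy=4,interpolation=cv2.INTER_CUBIC)
cv2.imwrite("pics/crop_top.png",a)
s=cv2.imread("pics/scene0.png")
cv2.imwrite("pics/crop_sc.png",cv2.resize(s[145:295,145:350],None,fx=3.9,fy=3.9,interpolation=cv2.INTER_CUBIC))
E
```

```text
(no output)
```

View pics/crop_top.png

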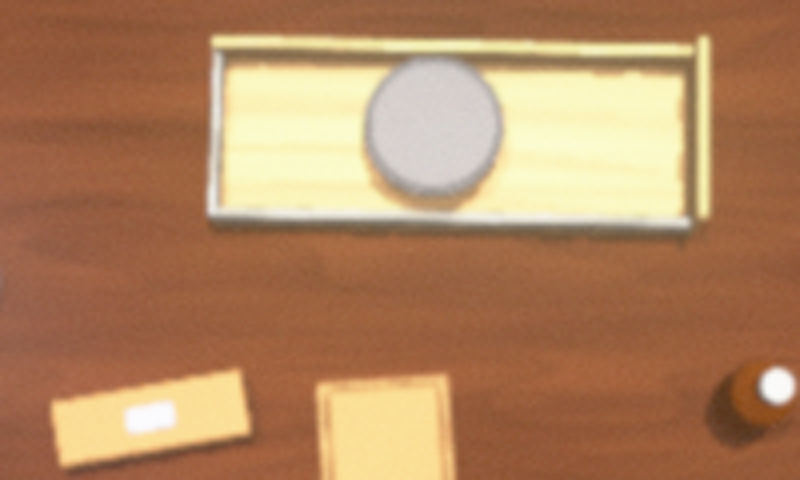

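View pics/crop_sc.png

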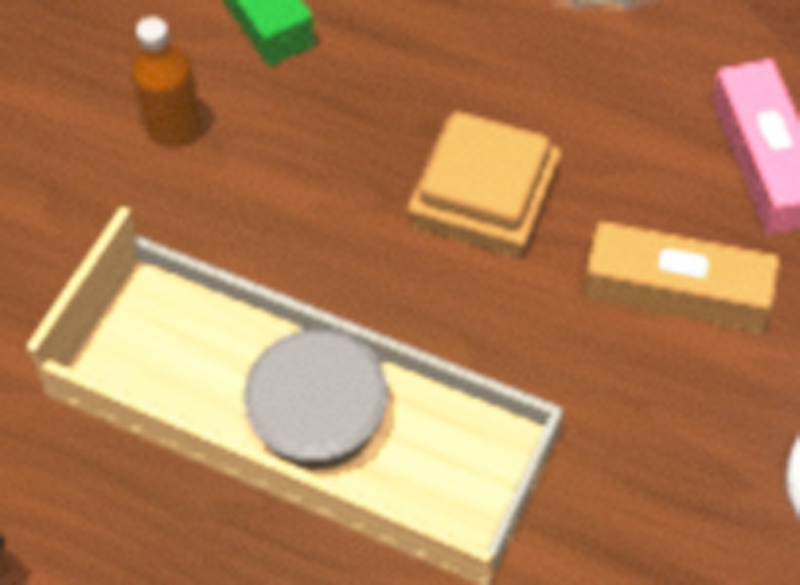

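```bash
cat > h.py <<'E'
import numpy as np,cv2
from rig import env
def ray(n,p):
    c=env.camera_model(n); d=np.array([(p[0]-c["cx"])/c["fx"],-(p[1]-c["cy"])/c["fy"],-1.])
    return np.array(c["origin"]),c["orientation"]@d
def onz(n,p,z):
    o,d=ray(n,p); return o+d*(z-o[2])/d[2]
def proj(n,P):
    c=env.camera_model(n); q=c["orientation"].T@(np.array(P)-c["origin"])
    return np.array([c["cx"]-c["fx"]*q[0]/q[2],c["cy"]+c["fy"]*q[1]/q[2]])
E
python3 - <<'E'
from h import *
t=cv2.imread("pics/top0.png");s=cv2.imread("pics/scene0.png")
f=lambda x,y:(160+(x+.5)/4-.5,105+(y+.5)/4-.5)
g=lambda x,y:(145+(x+.5)/3.9-.5,145+(y+.5)/3.9-.5)
P=lambda l,p,z:print(l,onz("top",f(*p),z).round(4))
S=lambda l,p,z:print(l,onz("scene",g(*p),z).round(4))
P("rail/lip outer corner",(208,218),.047);P("rail other end",(690,224),.047)
P("board/lip corner",(212,37),.06);P("board/panel",(695,47),.06)
P("panel top c1",(711,37),.09);P("panel top c2",(711,219),.09);P("panel in",(697,37),.09)
S("rail/lip outer",(563,408),.047);S("panel top robot side",(128,207),.09);S("panel far",(33,349),.09);S("board/lip",(487,583),.06)
def mask(im,box,lo,hi):
    h=cv2.cvtColor(im,cv2.COLOR_BGR2HSV);m=cv2.inRange(h,lo,hi);k=np.zeros_like(m);x0,y0,x1,y1=box;k[y0:y1,x0:x1]=m[y0:y1,x0:x1];return k
def big(m):
    c,_=cv2.findContours(m,0,1);return max(c,key=cv2.contourArea)
h=cv2.cvtColor(t,cv2.COLOR_BGR2HSV);print(h[214,185],h[200,230],h[137,268],h[202,354],h[205,347])
m=mask(t,(168,190,228,228),(12,90,170),(30,255,255));c=big(m);r=cv2.minAreaRect(c);print(r)
b=cv2.boxPoints(r);W=np.array([onz("top",p,.05) for p in b]);print(W.round(4),W.mean(0))
m=mask(t,(245,115,295,160),(0,0,90),(180,60,255));c=big(m);print("bowl",cv2.minEnclosingCircle(c),onz("top",cv2.minEnclosingCircle(c)[0],.06))
m=mask(t,(340,190,365,220),(0,0,150),(180,70,255));c=big(m);M=cv2.moments(m,True);p=(M['m10']/M['m00'],M['m01']/M['m00']);print("cap",p,onz("top",p,.15))
m=mask(s,(170,140,205,190),(0,0,150),(180,70,255));M=cv2.moments(m,True);p=(M['m10']/M['m00'],M['m01']/M['m00']);print("cap s",p,onz("scene",p,.145))
m=mask(s,(210,225,250,268),(0,0,90),(180,60,255));c=big(m);print("bowl s",cv2.minEnclosingCircle(c),onz("scene",cv2.minEnclosingCircle(c)[0],.063))
S("box c",(597,222),.05);S("box c",(777,256),.05);S("box",(587,283),.05);S("box",(765,311),.05)
E
```

```text
rail/lip outer corner [0.578  0.1725 0.047 ]
rail other end [ 0.5655 -0.2448  0.047 ]
board/lip corner [0.7355 0.1671 0.06  ]
board/panel [ 0.7192 -0.2526  0.06  ]
panel top c1 [ 0.7191 -0.2615  0.09  ]
panel top c2 [ 0.5614 -0.2555  0.09  ]
panel in [ 0.7193 -0.2496  0.09  ]
rail/lip outer [0.5814 0.1734 0.047 ]
panel top robot side [ 0.564  -0.2464  0.09  ]
panel far [ 0.721  -0.2514  0.09  ]
board/lip [0.7546 0.1726 0.06  ]
[ 21 102 251] [ 11 157 162] [ 11   9 215] [ 15   2 251] [ 13 202 145]
((196.99600219726562, 208.7279815673828), (17.709657669067383, 49.640708923339844), 79.69515228271484)
[[0.4221 0.312  0.05  ]
 [0.4499 0.1447 0.05  ]
 [0.3899 0.1343 0.05  ]
 [0.3623 0.3009 0.05  ]] [0.40606305 0.22295673 0.05      ]
bowl ((269.4312744140625, 128.86807250976562), 24.73566246032715) [ 0.67856018 -0.02961847  0.06      ]
cap (353.93939393939394, 201.0909090909091) [ 0.41332126 -0.29284405  0.15      ]
cap s (183.34782608695653, 152.56521739130434) [ 0.41467842 -0.2936653   0.145     ]
bowl s ((228.77586364746094, 243.15516662597656), 22.199935913085938) [ 0.64423605 -0.01580361  0.063     ]
box c [0.3947 0.1373 0.05  ]
box c [0.3676 0.2984 0.05  ]
box [0.459  0.1507 0.05  ]
box [0.4265 0.3046 0.05  ]
```

The crops confirm it: the kraft box with the white label is at crop (150,418), tall plywood panel at the right (704,128), bowl (434,126), and amber bottle (765,390). Next I'll measure the bowl, the bottle profile and the offsets.

```bash
cat >> h.py <<'E'
C=np.array([.650,-.0435]);ey=np.array([.030,.9996]);ex=np.array([.9996,-.030])
def rk(P): d=np.array(P[:2])-C; return np.array([d@ex,d@ey])
def wd(x,y): return C+x*ex+y*ey
def go(x,y,z,jaw):
    o=env.observe();R=np.array(o["tool_rot"]);d=R.T@(np.array([x,y,z])-o["position"])
    h=np.degrees(np.arctan2(R[1,2],R[0,2]))
    t=(h-jaw+90)%180-90
    print("shift",d.round(4),"yaw rad",round(np.radians(t),3),"heading",h.round(1),"pos",np.round(o["position"],4),"q6",o["q"][5].round(1),"w",round(o["grip_width"],4),"F",np.round(o["ft_force"],1),"t",o["time_s"])
E
python3 - <<'E'
from h import *
f=lambda x,y:(160+(x+.5)/4-.5,105+(y+.5)/4-.5)
b=onz("top",f(434,126),.061);print("bowl",b,rk(b),"scene",rk([.644,-.016]))
u=np.array([.4136+.0,-.2932])
for z in(0,.05,.075,.09,.1,.11,.12,.135,.15):
  print(z,((proj("scene",[*u,z])-[165,140])*12).round(0))
s=cv2.imread("pics/scene0.png")
cv2.imwrite("pics/bot.png",cv2.resize(s[140:190,165:215],None,fx=12,fy=12,interpolation=cv2.INTER_CUBIC))
x,y=wd(-.003,.125);go(x,y,.13,-1.7)
E
```

```text
bowl [ 0.6526764  -0.02456557  0.061     ] [0.0021073  0.01900715] scene [-0.0068226  0.027309 ]
0 [292. 440.]
0.05 [270. 345.]
0.075 [258. 295.]
0.09 [251. 265.]
0.1 [246. 244.]
0.11 [241. 223.]
0.12 [236. 202.]
0.135 [228. 170.]
0.15 [221. 138.]
shift [ 0.1149 -0.5717 -0.2281] yaw rad 1.213 heading 67.8 pos [0.2078 0.509  0.2448] q6 -12.3 w 0.0856 F [-0.5 -0.2 -0.4] t 0.1
```

View pics/bot.png

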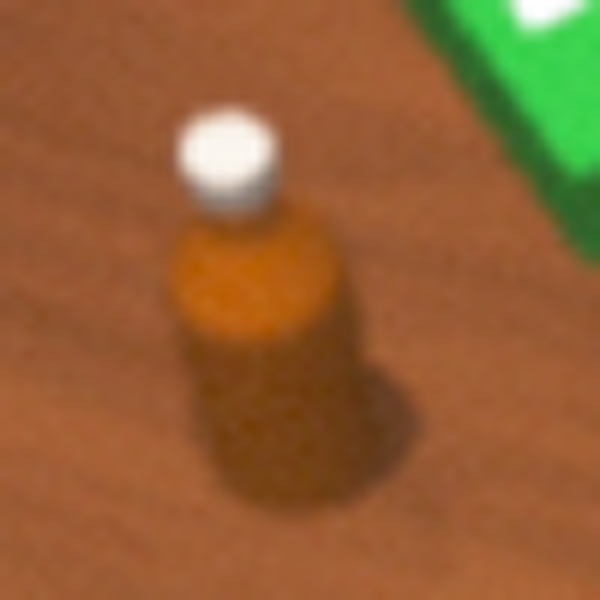

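```bash
python3 -m jog '[[0,0,-0.572,-0.228,1.213],[0,0,-0.572,-0.228,1.213],[0,0,-0.572,-0.228,1.213],[0,0,-0.572,-0.228,1.213],[0,0,-0.572,-0.228,1.213],[0,0,-0.572,-0.228,1.213],[0,0,-0.572,-0.228,1.213],[0,0,-0.572,-0.228,1.213],[0,0,-0.572,-0.228,1.213],[0,0,-0.572,-0.228,1.213],[0,0,-0.572,-0.228,1.213],[0,0,-0.572,-0.228,1.213],[0,0,-0.572,-0.228,1.213],[0,0,-0.572,-0.228,1.213],[0,0,-0.572,-0.228,1.213],[0,0,-0.572,-0.228,1.213]]' 40
python3 - <<'E'
from h import *
x,y=wd(-.003,.125);go(x,y,.045,-1.7)
cv2.imwrite("pics/s1.png",env.get_image("scene")[:,:,::-1])
E
```

```text
time_s: 1.7
position: [0.6505, 0.083, 0.2456]
tool_rot: [[-0.0, 0.029, 1.0], [0.0, 1.0, -0.029], [-1.0, 0.0, -0.0]]
ft_force: [0.2, 0.1, -0.1]
grip_width: 0.0425
shift [ 0.2006 -0.0015  0.0004] yaw rad 0.001 heading -1.6 pos [0.6505 0.083  0.2456] q6 -1.4 w 0.0425 F [ 0.2  0.1 -0.1] t 1.7
```

View pics/s1.png

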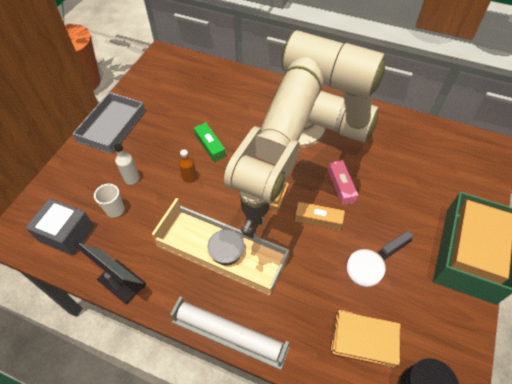

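The gripper is over the rack on the lip side of the bowl, which is at (226,245). Descending.

```bash
python3 -m jog '[[0,0.05,0,0,0],[0,0.1,0,0,0],[0,0.14,0,0,0],[0,0.165,0,0,0],[0,0.18,0,0,0],[0,0.19,0,0,0],[0,0.2,0,0,0],[0,0.2,0,0,0],[0,0.2,-0.02,0,0],[0,0.2,-0.03,0,0]]'
```

```text
time_s: 2.75
position: [0.6508, 0.0509, 0.0463]
tool_rot: [[0.002, 0.03, 1.0], [-0.0, 1.0, -0.03], [-1.0, -0.0, 0.002]]
ft_force: [0.2, -0.8, -0.2]
grip_width: 0.043
```

```bash
python3 -m jog '[[0,0,-0.005,0,0],[0,0,-0.01,0,0],[0,0,-0.015,0,0],[0,0,-0.02,0,0],[0,0,-0.026,0,0],[0,0,-0.032,0,0],[0,0,-0.038,0,0],[0,0,-0.044,0,0],[0,0,-0.05,0,0],[0,0,-0.056,0,0]]'
python3 - <<'E'
from h import *
x,y=wd(-.003,-.074);go(x,y,.045,-1.7)
cv2.imwrite("pics/s2.png",cv2.resize(env.get_image("scene")[150:300,140:340,::-1],None,fx=4,fy=4))
E
```

```text
time_s: 3.75
position: [0.6486, -0.0047, 0.0453]
tool_rot: [[-0.0, 0.03, 1.0], [0.0, 1.0, -0.03], [-1.0, 0.0, -0.0]]
ft_force: [-0.2, 4.5, 3.6]
grip_width: 0.0429
shift [ 0.0003 -0.1128 -0.0004] yaw rad -0.0 heading -1.7 pos [ 0.6486 -0.0047  0.0453] q6 -9.1 w 0.0429 F [-0.2  4.5  3.6] t 3.75
```

View pics/s2.png

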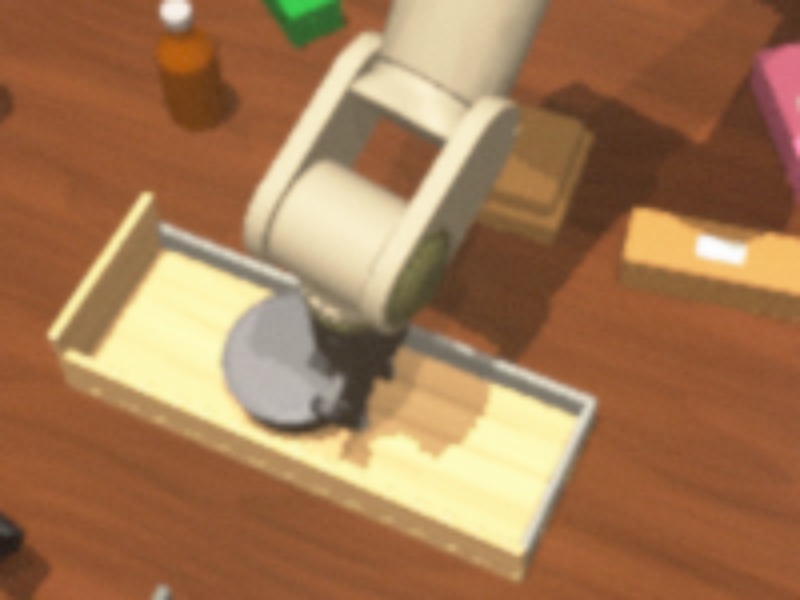

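The bowl slides level with a push of about 4.5 N. I'll keep pushing.

```bash
python3 -m jog '[[0,0,-0.006,0,0],[0,0,-0.012,0,0],[0,0,-0.018,0,0],[0,0,-0.025,0,0],[0,0,-0.032,0,0],[0,0,-0.039,0,0],[0,0,-0.046,0,0],[0,0,-0.053,0,0],[0,0,-0.06,0,0],[0,0,-0.067,0,0],[0,0,-0.074,0,0],[0,0,-0.08,0,0],[0,0,-0.086,0,0],[0,0,-0.091,0,0],[0,0,-0.095,0,0],[0,0,-0.098,0,0],[0,0,-0.101,0,0],[0,0,-0.101,0,0]]'
python3 - <<'E'
from h import *
x,y=wd(-.003,-.074);go(x,y,.045,-1.7)
cv2.imwrite("pics/s3.png",cv2.resize(env.get_image("scene")[150:300,140:340,::-1],None,fx=4,fy=4))
E
```

```text
time_s: 5.6
position: [0.6456, -0.1056, 0.0453]
tool_rot: [[-0.0, 0.03, 1.0], [-0.0, 1.0, -0.03], [-1.0, -0.0, -0.0]]
ft_force: [0.5, 0.8, -0.2]
grip_width: 0.043
shift [ 0.0003 -0.0118 -0.0005] yaw rad -0.001 heading -1.7 pos [ 0.6456 -0.1056  0.0453] q6 -17.9 w 0.043 F [ 0.5  0.8 -0.2] t 5.6
```

View pics/s3.png

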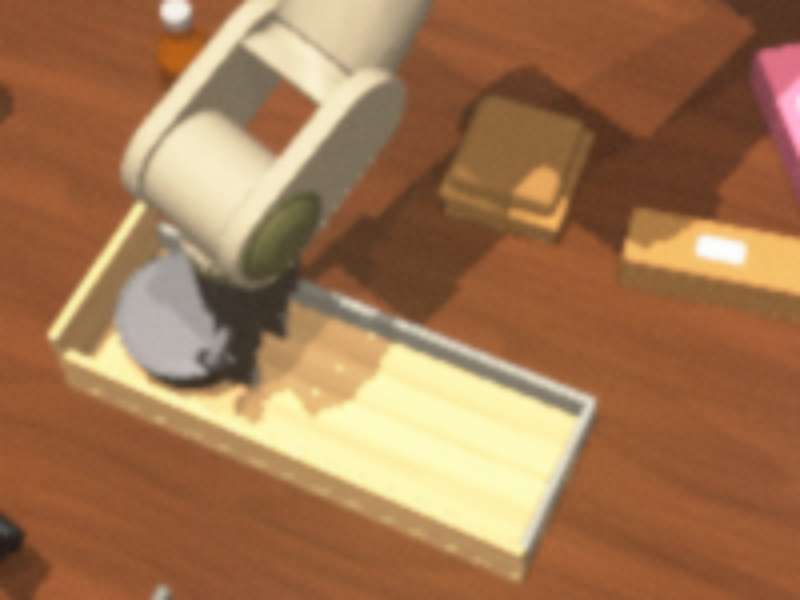

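```bash
python3 -m jog '[[0,0,-0.003,0,0],[0,0,-0.006,0,0],[0,0,-0.008,0,0],[0,0,-0.010,0,0]]'; python3 -m jog '[[0,0,-0.001,0,0],[0,0,-0.002,0,0]]'
```

```text
time_s: 6.05
position: [0.6453, -0.1153, 0.0453]
tool_rot: [[-0.0, 0.03, 1.0], [0.0, 1.0, -0.03], [-1.0, 0.0, -0.0]]
ft_force: [-0.0, 3.1, 0.8]
grip_width: 0.0431
time_s: 6.25
position: [0.6453, -0.1172, 0.0453]
tool_rot: [[-0.0, 0.03, 1.0], [0.0, 1.0, -0.03], [-1.0, 0.0, -0.0]]
ft_force: [0.3, 3.3, -0.7]
grip_width: 0.0427
```

```bash
python3 -m jog '[[0,0,-0.001,0,0],[0,0,-0.002,0,0]]'
```

```text
time_s: 6.45
position: [0.6452, -0.1188, 0.0453]
tool_rot: [[-0.0, 0.03, 1.0], [0.001, 1.0, -0.03], [-1.0, 0.001, -0.0]]
ft_force: [-0.2, 7.6, 1.4]
grip_width: 0.0428
```

Force is rising, so the bowl is probably touching the panel. One more nudge.

```bash
python3 -m jog '[[0,0,-0.0005,0,0],[0,0,-0.001,0,0]]'
```

```text
time_s: 6.65
position: [0.6451, -0.1189, 0.0453]
tool_rot: [[-0.0, 0.03, 1.0], [0.002, 1.0, -0.03], [-1.0, 0.002, -0.0]]
ft_force: [0.8, 10.0, 1.0]
grip_width: 0.0432
```

```bash
python3 -m jog '[[0,0,0.02,0,0],[0,0,0.035,0,0],[0,-0.04,0.035,0,0],[0,-0.09,0.035,0,0],[0,-0.13,0.06,0,0],[0,-0.15,0.11,0,0],[0.5,-0.15,0.15,0,0],[1,-0.15,0.2,0,0],[1,-0.15,0.2,0,0]]'
python3 - <<'E'
from h import *
go(.408,.223,.12,9.5)
cv2.imwrite("pics/s4.png",cv2.resize(env.get_image("scene")[150:300,140:340,::-1],None,fx=4,fy=4))
cv2.imwrite("pics/t4.png",cv2.resize(env.get_image("top")[105:225,160:360,::-1],None,fx=4,fy=4))
E
```

```text
time_s: 7.55
position: [0.6504, 0.0865, 0.1956]
tool_rot: [[0.0, 0.023, 1.0], [0.001, 1.0, -0.023], [-1.0, 0.001, 0.0]]
ft_force: [-0.4, -1.2, -0.6]
grip_width: 0.0834
shift [ 0.0756  0.1308 -0.2455] yaw rad -0.189 heading -1.3 pos [0.6504 0.0865 0.1956] q6 -1.4 w 0.0834 F [-0.4 -1.2 -0.6] t 7.55
```

View pics/s4.png

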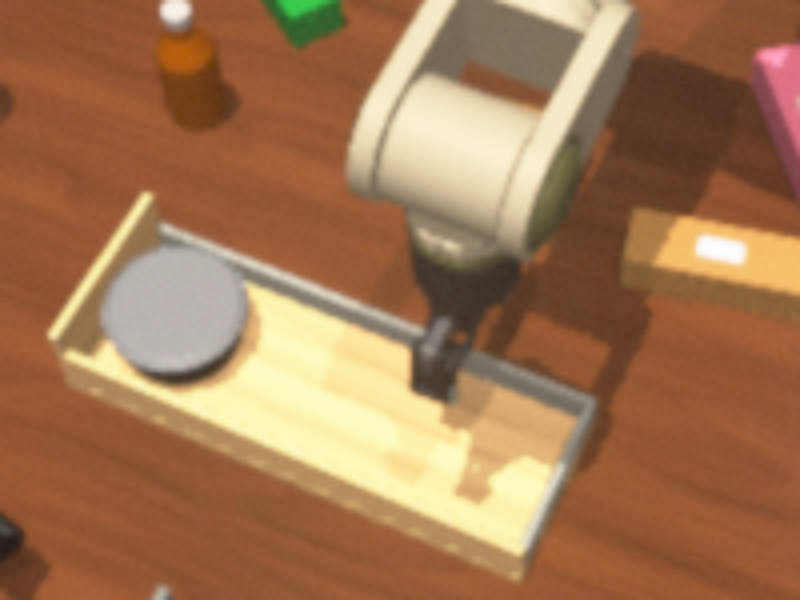

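View pics/t4.png

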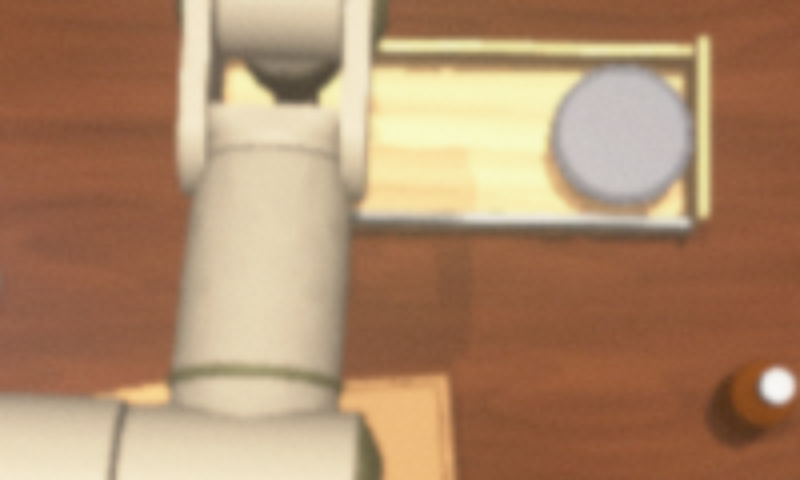

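The bowl now stands level against the panel, with its lid at top crop (623,134) touching the panel shadow. Next, move over the kraft box.

```bash
python3 -m jog '[[1,0,0.131,-0.245,-0.19],[1,0,0.131,-0.245,-0.19],[1,0,0.131,-0.245,-0.19],[1,0,0.131,-0.245,-0.19],[1,0,0.131,-0.245,-0.19],[1,0,0.131,-0.245,-0.19],[1,0,0.131,-0.245,-0.19],[1,0.05,0.131,-0.245,-0.19],[1,0.08,0.131,-0.245,-0.19],[1,0.08,0.131,-0.245,-0.19],[1,0.08,0.131,-0.245,-0.19]]'
python3 - <<'E'
from h import *
go(.408,.223,.022,9.5)
cv2.imwrite("pics/s5.png",cv2.resize(env.get_image("scene")[150:300,240:440,::-1],None,fx=4,fy=4))
E
```

```text
time_s: 8.75
position: [0.4114, 0.2175, 0.1159]
tool_rot: [[0.0, -0.158, 0.987], [-0.0, 0.987, 0.158], [-1.0, -0.0, 0.0]]
ft_force: [-0.1, -1.1, 0.2]
grip_width: 0.0856
shift [ 0.0939  0.006  -0.0025] yaw rad -0.007 heading 9.1 pos [0.4114 0.2175 0.1159] q6 4.2 w 0.0856 F [-0.1 -1.1  0.2] t 8.75
```

View pics/s5.png

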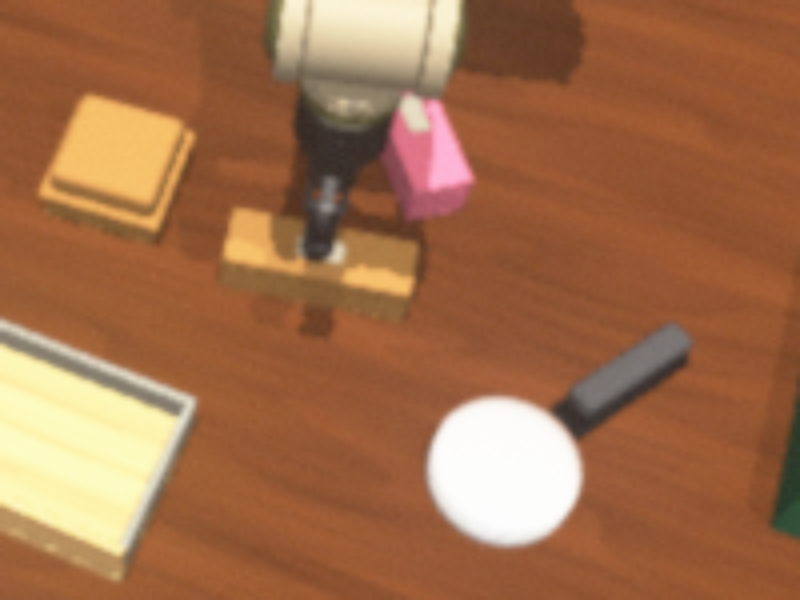

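Gripper centred over the box label (crop 320,250). Lower and grip.

```bash
python3 -m jog '[[1,0.03,0.006,-0.0025,-0.007],[1,0.06,0.006,-0.0025,-0.007],[1,0.08,0.006,-0.0025,-0.007],[1,0.09,0.006,-0.0025,-0.007],[1,0.093,0.006,-0.0025,-0.007],[0.3,0.093,0.006,-0.0025,-0.007],[0,0.093,0.006,-0.0025,-0.007],[-0.3,0.093,0.006,-0.0025,-0.007],[-0.5,0.093,0.006,-0.0025,-0.007],[-0.5,0.093,0.006,-0.0025,-0.007],[-0.5,0.093,0.006,-0.0025,-0.007]]' 40
```

```text
time_s: 9.9
position: [0.4074, 0.2237, 0.0235]
tool_rot: [[0.002, -0.166, 0.986], [0.0, 0.986, 0.166], [-1.0, 0.0, 0.002]]
ft_force: [-1.3, -0.7, 6.6]
grip_width: 0.0557
```

```bash
python3 -m jog '[[-0.5,-0.01,0,0,0],[-0.5,-0.03,0,0,0],[-0.5,-0.06,0,0,0],[-0.5,-0.09,0,0,0],[-0.5,-0.13,0,0,0],[-0.5,-0.13,0,0,0]]'
python3 - <<'E'
from h import *
x,y=wd(0,.027);go(x,y,.036,-1.7)
cv2.imwrite("pics/s6.png",cv2.resize(env.get_image("scene")[130:280,240:440,::-1],None,fx=4,fy=4))
E
```

```text
time_s: 10.5
position: [0.4085, 0.2242, 0.1573]
tool_rot: [[0.009, -0.167, 0.986], [0.002, 0.986, 0.166], [-1.0, 0.001, 0.009]]
ft_force: [0.6, -0.1, -3.3]
grip_width: 0.056
shift [ 0.1229 -0.2777  0.1977] yaw rad 0.197 heading 9.6 pos [0.4085 0.2242 0.1573] q6 4.6 w 0.056 F [ 0.6 -0.1 -3.3] t 10.5
```

View pics/s6.png

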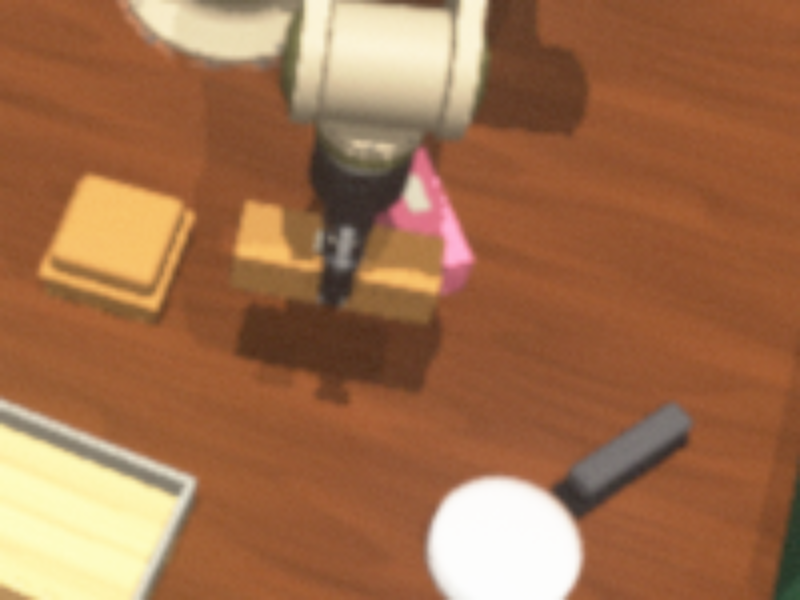

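The box hangs level in the grip. Carry it over the rail.

```bash
python3 -m jog '[[-0.5,0,-0.015,0.01,0.02],[-0.5,0,-0.045,0.03,0.05],[-0.5,0,-0.08,0.057,0.08],[-0.5,0,-0.115,0.082,0.11],[-0.5,0,-0.15,0.107,0.14],[-0.5,0,-0.185,0.132,0.17],[-0.5,0,-0.22,0.157,0.19],[-0.5,0,-0.25,0.178,0.197],[-0.5,0,-0.268,0.191,0.197],[-0.5,0,-0.278,0.198,0.197],[-0.5,0,-0.278,0.198,0.197],[-0.5,0,-0.278,0.198,0.197]]'
python3 - <<'E'
from h import *
x,y=wd(0,.027);go(x,y,.036,-1.7)
cv2.imwrite("pics/s7.png",cv2.resize(env.get_image("scene")[150:300,140:340,::-1],None,fx=4,fy=4))
E
```

```text
time_s: 11.75
position: [0.6474, -0.0167, 0.1517]
tool_rot: [[-0.002, 0.029, 1.0], [0.001, 1.0, -0.029], [-1.0, 0.001, -0.002]]
ft_force: [0.2, -0.1, -4.3]
grip_width: 0.0557
shift [0.1157 0.0003 0.0036] yaw rad 0.0 heading -1.7 pos [ 0.6474 -0.0167  0.1517] q6 -10.3 w 0.0557 F [ 0.2 -0.1 -4.3] t 11.75
```

View pics/s7.png

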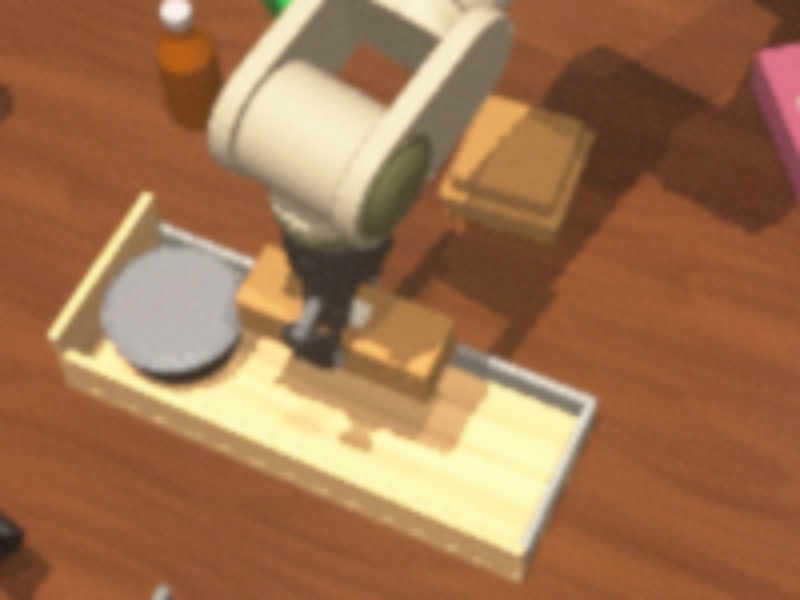

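The box is aligned inside the rack outline and clear of the bowl. Lower it.

```bash
python3 -m jog '[[-0.5,0.025,0,0.0035,0],[-0.5,0.05,0,0.0035,0],[-0.5,0.075,0,0.0035,0],[-0.5,0.09,0,0.0035,0],[-0.5,0.1,0,0.0035,0],[-0.5,0.107,0,0.0035,0],[-0.5,0.111,0,0.0035,0],[-0.5,0.114,0,0.0035,0],[-0.5,0.114,0,0.0035,0]]'; python3 -m jog '[[-0.5,0.001,0,0,0],[-0.5,0.002,0,0,0],[-0.5,0.002,0,0,0]]'
```

```text
time_s: 12.7
position: [0.6519, -0.0177, 0.0385]
tool_rot: [[0.0, 0.03, 1.0], [-0.0, 1.0, -0.03], [-1.0, -0.0, 0.0]]
ft_force: [-0.7, 0.2, -2.2]
grip_width: 0.0556
time_s: 13.0
position: [0.6518, -0.0178, 0.0364]
tool_rot: [[0.0, 0.03, 1.0], [-0.0, 1.0, -0.03], [-1.0, -0.0, 0.0]]
ft_force: [-0.5, -0.4, -2.5]
grip_width: 0.0556
```

```bash
python3 -m jog '[[-0.5,0.001,0,0,0],[-0.5,0.0015,0,0,0],[-0.5,0.0015,0,0,0]]'
```

```text
time_s: 13.3
position: [0.6519, -0.0178, 0.0355]
tool_rot: [[0.001, 0.03, 1.0], [-0.0, 1.0, -0.03], [-1.0, -0.0, 0.001]]
ft_force: [-1.8, -0.0, 3.2]
grip_width: 0.0555
```

The force has changed sign, so the box is down. Release and rise.

```bash
python3 -m jog '[[0.4,0,0,0,0],[0.6,0,0,0,0],[0.8,0,0,0,0],[0.8,0,0,0,0],[0.8,-0.02,0,0,0],[0.8,-0.05,0,0,0],[0.8,-0.09,0,0,0],[0.8,-0.14,0,0,0],[0.8,-0.19,0,0,0],[1,-0.22,0,0,0],[1,-0.22,0,0,0]]'
python3 - <<'E'
from h import *
go(.414,-.2933,.25,0)
E
```

```text
time_s: 14.4
position: [0.653, -0.0179, 0.2602]
tool_rot: [[0.009, 0.03, 1.0], [-0.002, 1.0, -0.03], [-1.0, -0.002, 0.009]]
ft_force: [0.5, 0.1, 0.4]
grip_width: 0.0849
shift [ 0.0085 -0.2824 -0.2307] yaw rad -0.03 heading -1.7 pos [ 0.653  -0.0179  0.2602] q6 -10.2 w 0.0849 F [0.5 0.1 0.4] t 14.4
```

```bash
python3 -m jog '[[1,0,-0.282,-0.23,0],[1,0,-0.282,-0.23,0],[1,0,-0.282,-0.23,0],[1,0,-0.282,-0.23,0],[1,0,-0.282,-0.23,0],[1,0,-0.282,-0.23,0],[1,0,-0.282,-0.23,0],[1,0,-0.282,-0.23,0],[1,0,-0.282,-0.23,0],[1,0,-0.282,-0.23,0],[1,0,-0.282,-0.23,0]]'
python3 - <<'E'
from h import *
go(.414,-.2933,.093,-1.7)
cv2.imwrite("pics/s8.png",cv2.resize(env.get_image("scene")[130:280,140:340,::-1],None,fx=4,fy=4))
cv2.imwrite("pics/t8.png",cv2.resize(env.get_image("top")[105:225,200:400,::-1],None,fx=4,fy=4))
E
```

```text
time_s: 15.5
position: [0.4142, -0.2916, 0.2545]
tool_rot: [[-0.0, 0.028, 1.0], [0.001, 1.0, -0.028], [-1.0, 0.001, -0.0]]
ft_force: [0.1, 0.3, -0.8]
grip_width: 0.0852
shift [ 0.1615 -0.0018 -0.0002] yaw rad 0.001 heading -1.6 pos [ 0.4142 -0.2916  0.2545] q6 -47.0 w 0.0852 F [ 0.1  0.3 -0.8] t 15.5
```

View pics/s8.png

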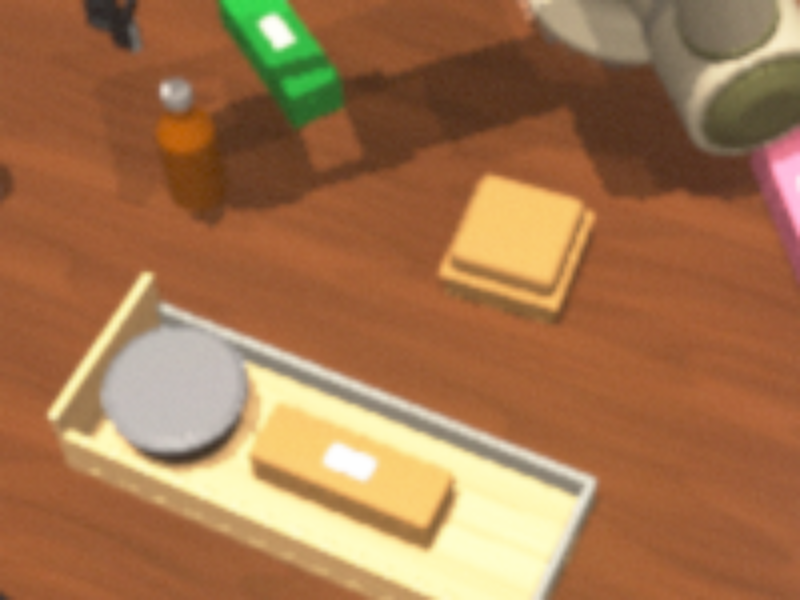

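View pics/t8.png

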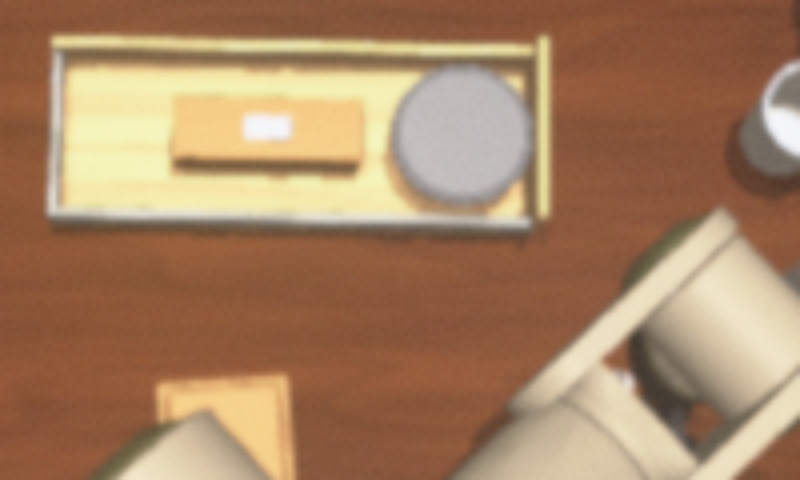

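The box lies flat at top crop (268,130) and the bowl stands against the panel at (462,133). The cylinder of the bottle ends about 90 mm up, and the cap top at 150 mm limits how low the palm can go. So I'll take TCP z ≈ 0.092 and descend with force checks.

```bash
python3 -m jog '[[1,0.04,-0.002,0,0],[1,0.08,-0.002,0,0],[1,0.11,-0.002,0,0],[1,0.13,-0.002,0,0],[1,0.145,-0.002,0,0],[1,0.152,-0.002,0,0],[1,0.152,-0.002,0,0]]' 50
python3 - <<'E'
from h import *
go(.414,-.2933,.092,-1.7)
cv2.imwrite("pics/s9.png",cv2.resize(env.get_image("scene")[120:195,140:240,::-1],None,fx=7,fy=7,interpolation=cv2.INTER_CUBIC))
E
```

```text
time_s: 16.3
position: [0.4136, -0.2941, 0.1023]
tool_rot: [[-0.001, 0.029, 1.0], [0.001, 1.0, -0.029], [-1.0, 0.001, -0.001]]
ft_force: [1.5, 0.7, 0.1]
grip_width: 0.0853
shift [0.0103 0.0008 0.0004] yaw rad 0.001 heading -1.7 pos [ 0.4136 -0.2941  0.1023] q6 -47.1 w 0.0853 F [1.5 0.7 0.1] t 16.3
```

View pics/s9.png

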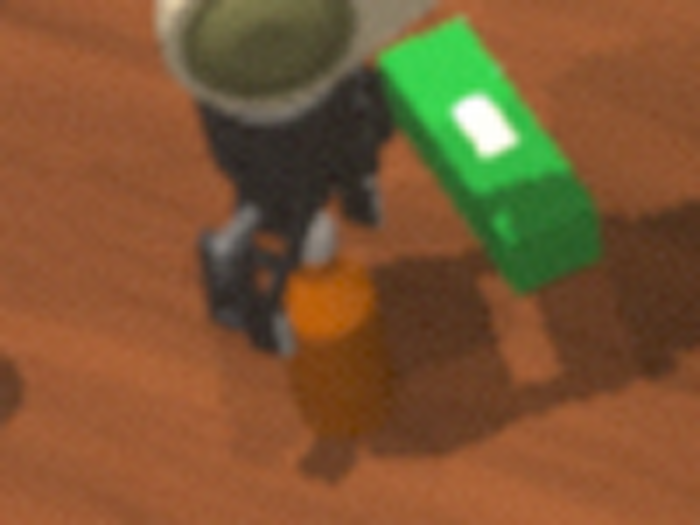

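```bash
python3 -m jog '[[1,0.004,0.001,0,0],[1,0.007,0.001,0,0],[1,0.009,0.001,0,0],[1,0.009,0.001,0,0]]'; python3 -m jog '[[1,0.0015,0,0,0],[1,0.0015,0,0,0]]'
```

```text
time_s: 16.75
position: [0.4133, -0.2937, 0.0937]
tool_rot: [[-0.0, 0.03, 1.0], [0.0, 1.0, -0.03], [-1.0, 0.0, -0.0]]
ft_force: [0.0, -0.3, 0.2]
grip_width: 0.0854
time_s: 16.95
position: [0.4134, -0.2937, 0.0923]
tool_rot: [[-0.0, 0.03, 1.0], [0.0, 1.0, -0.03], [-1.0, 0.0, -0.0]]
ft_force: [-0.3, 0.2, 0.6]
grip_width: 0.0856
```

No contact with the palm. Close.

```bash
python3 -m jog '[[0.6,0,0,0,0],[0.4,0,0,0,0],[0.2,0,0,0,0],[0,0,0,0,0],[-0.3,0,0,0,0],[-0.5,0,0,0,0],[-0.5,0,0,0,0],[-0.5,0,0,0,0]]' 50
python3 - <<'E'
from h import *
go(.414,-.2933,.092,-1.7)
cv2.imwrite("pics/s10.png",cv2.resize(env.get_image("scene")[120:195,140:240,::-1],None,fx=7,fy=7,interpolation=cv2.INTER_CUBIC))
E
```

```text
time_s: 17.75
position: [0.4136, -0.2939, 0.093]
tool_rot: [[0.001, 0.03, 1.0], [-0.001, 1.0, -0.03], [-1.0, -0.001, 0.001]]
ft_force: [-1.1, -0.1, 6.2]
grip_width: 0.0537
shift [0.001  0.0007 0.0004] yaw rad -0.0 heading -1.7 pos [ 0.4136 -0.2939  0.093 ] q6 -47.1 w 0.0537 F [-1.1 -0.1  6.2] t 17.75
```

View pics/s10.png

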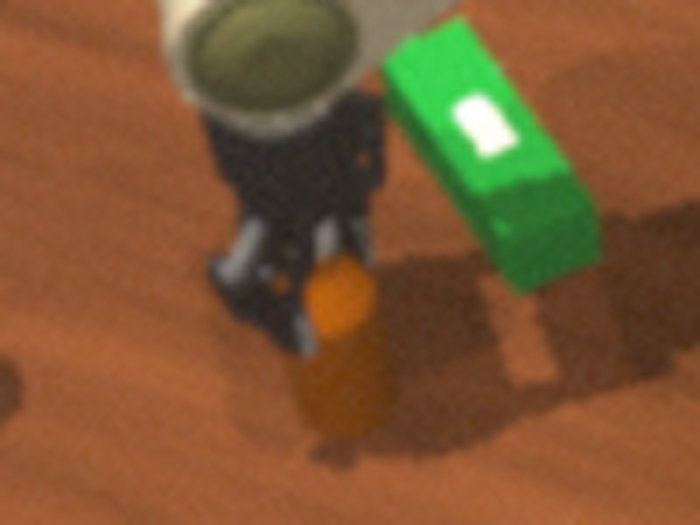

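```bash
python3 - <<'E'
from h import *
o=env.observe();p=np.array(o["position"])
F=lambda P:((proj("scene",P)-[140,120]+.5)*7).round(0)
for s in(1,-1):
  for z in(.08,.09,.1): print(s,z,F(p+[s*.027,0,z-p[2]]))
print("axis",[(z,F([p[0],p[1],z])) for z in(0,.09,.12,.15)])
im=cv2.imread("pics/s10.png");h=cv2.cvtColor(im,cv2.COLOR_BGR2HSV)
m=cv2.inRange(h,(8,200,90),(22,255,255));
for r in range(250,440,15):
  c=np.where(m[r,230:480])[0]+230
  if len(c):print(r,c.min(),c.max())
E
```

```text
1 0.08 [302. 347.]
1 0.09 [299. 335.]
1 0.1 [296. 323.]
-1 0.08 [350. 272.]
-1 0.09 [348. 260.]
-1 0.1 [345. 248.]
axis [(0, array([348., 400.])), (0.09, array([323., 297.])), (0.12, array([315., 261.])), (0.15, array([306., 223.]))]
265 327 358
280 311 372
295 305 375
310 313 376
325 317 369
340 322 381
355 324 380
370 290 389
385 298 390
400 300 391
415 308 382
430 324 367
```

The bottle sits between the pads, though the opening of 53.7 mm suggests contact near the shoulder edge. I'll test with a small lift.

```bash
python3 -m jog '[[-0.5,-0.002,0,0,0],[-0.5,-0.004,0,0,0],[-0.5,-0.006,0,0,0],[-0.5,-0.006,0,0,0],[-0.5,-0.006,0,0,0]]'; python3 -m jog '[[-0.5,0,0,0,0],[-0.5,0,0,0,0],[-0.5,0,0,0,0]]'
```

```text
time_s: 18.3
position: [0.4134, -0.2937, 0.0982]
tool_rot: [[-0.0, 0.03, 1.0], [0.0, 1.0, -0.03], [-1.0, 0.0, -0.0]]
ft_force: [-0.1, -0.3, -4.0]
grip_width: 0.0533
time_s: 18.6
position: [0.4134, -0.2937, 0.0983]
tool_rot: [[-0.0, 0.03, 1.0], [0.0, 1.0, -0.03], [-1.0, 0.0, -0.0]]
ft_force: [-0.3, 0.2, -3.7]
grip_width: 0.0534
```

```bash
python3 -m jog '[[-0.5,-0.005,0,0,0],[-0.5,-0.012,0,0,0],[-0.5,-0.02,0,0,0],[-0.5,-0.028,0,0,0],[-0.5,-0.03,0,0,0],[-0.5,-0.03,0,0,0]]'
python3 - <<'E'
from h import *
cv2.imwrite("pics/s11.png",cv2.resize(env.get_image("scene")[110:185,140:240,::-1],None,fx=7,fy=7,interpolation=cv2.INTER_CUBIC))
E
```

```text
time_s: 19.2
position: [0.4135, -0.2938, 0.1288]
tool_rot: [[0.001, 0.03, 1.0], [-0.001, 1.0, -0.03], [-1.0, -0.001, 0.001]]
ft_force: [-0.0, -0.3, -3.2]
grip_width: 0.0536
```

View pics/s11.png

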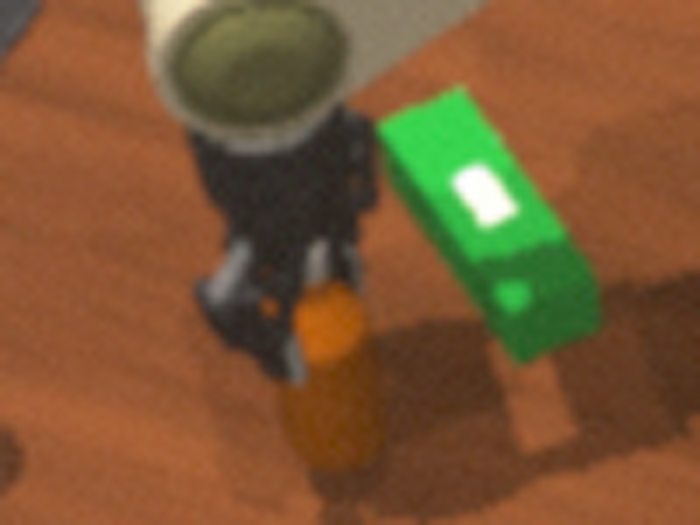

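Bottle held upright, no slip. Lift higher, then carry it over.

```bash
python3 -m jog '[[-0.5,-0.008,0,0,0],[-0.5,-0.02,0,0,0],[-0.5,-0.035,0,0,0],[-0.5,-0.05,0,0,0],[-0.5,-0.062,0,0,0],[-0.5,-0.07,0,0,0],[-0.5,-0.075,0,0,0],[-0.5,-0.075,0,0,0]]'
python3 - <<'E'
from h import *
x,y=wd(0,.158);go(x,y,.21,-1.7)
E
```

```text
time_s: 20.05
position: [0.4135, -0.2938, 0.2037]
tool_rot: [[0.0, 0.03, 1.0], [-0.0, 1.0, -0.03], [-1.0, -0.0, 0.0]]
ft_force: [0.7, -0.1, -4.2]
grip_width: 0.0533
shift [-0.0064  0.4152  0.2289] yaw rad -0.0 heading -1.7 pos [ 0.4135 -0.2938  0.2037] q6 -47.1 w 0.0533 F [ 0.7 -0.1 -4.2] t 20.05
```

```bash
python3 -m jog '[[-0.5,-0.005,0.006,0.004,0],[-0.5,-0.005,0.02,0.011,0],[-0.5,-0.005,0.04,0.022,0],[-0.5,-0.005,0.065,0.036,0],[-0.5,-0.005,0.092,0.051,0],[-0.5,-0.005,0.12,0.066,0],[-0.5,-0.005,0.148,0.082,0],[-0.5,-0.005,0.176,0.097,0],[-0.5,-0.005,0.204,0.112,0],[-0.5,-0.005,0.232,0.128,0],[-0.5,-0.005,0.26,0.143,0],[-0.5,-0.005,0.288,0.159,0],[-0.5,-0.005,0.316,0.174,0],[-0.5,-0.005,0.344,0.19,0],[-0.5,-0.005,0.368,0.203,0],[-0.5,-0.005,0.388,0.214,0],[-0.5,-0.005,0.403,0.222,0],[-0.5,-0.005,0.411,0.227,0],[-0.5,-0.005,0.415,0.229,0],[-0.5,-0.005,0.415,0.229,0]]'
python3 - <<'E'
from h import *
x,y=wd(0,.158);go(x,y,.105,-1.7)
cv2.imwrite("pics/s12.png",cv2.resize(env.get_image("scene")[150:300,140:340,::-1],None,fx=4,fy=4,interpolation=cv2.INTER_CUBIC))
E
```

```text
time_s: 22.05
position: [0.6546, 0.1143, 0.208]
tool_rot: [[-0.001, 0.03, 1.0], [-0.0, 1.0, -0.03], [-1.0, -0.0, -0.001]]
ft_force: [0.0, 0.3, -3.4]
grip_width: 0.0534
shift [1.03e-01 1.00e-04 2.00e-04] yaw rad -0.0 heading -1.7 pos [0.6546 0.1143 0.208 ] q6 1.4 w 0.0534 F [ 0.   0.3 -3.4] t 22.05
```

View pics/s12.png

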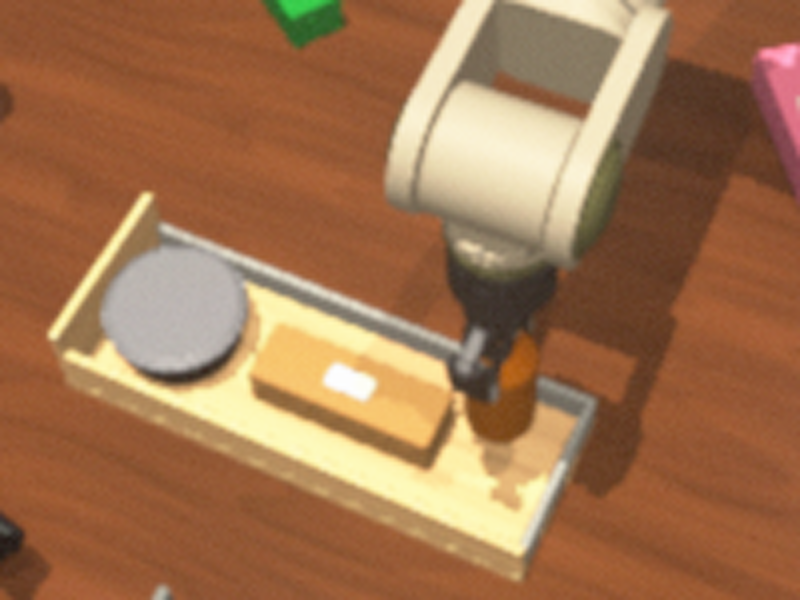

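The bottle hangs upright between the box end and the lip. Lowering.

```bash
python3 -m jog '[[-0.5,0.01,0,0,0],[-0.5,0.025,0,0,0],[-0.5,0.042,0,0,0],[-0.5,0.06,0,0,0],[-0.5,0.075,0,0,0],[-0.5,0.086,0,0,0],[-0.5,0.093,0,0,0],[-0.5,0.097,0,0,0],[-0.5,0.1,0,0,0],[-0.5,0.1,0,0,0]]'; python3 -m jog '[[-0.5,0.001,0,0,0],[-0.5,0.002,0,0,0],[-0.5,0.002,0,0,0]]'
```

```text
time_s: 23.1
position: [0.6548, 0.1142, 0.1084]
tool_rot: [[0.0, 0.03, 1.0], [-0.0, 1.0, -0.03], [-1.0, -0.0, 0.0]]
ft_force: [-0.3, -0.2, -3.2]
grip_width: 0.0533
time_s: 23.4
position: [0.6548, 0.1143, 0.1064]
tool_rot: [[0.0, 0.03, 1.0], [-0.0, 1.0, -0.03], [-1.0, -0.0, 0.0]]
ft_force: [-0.7, 0.3, -3.2]
grip_width: 0.0532
```

```bash
python3 -m jog '[[-0.5,0.001,0,0,0],[-0.5,0.001,0,0,0]]'
python3 - <<'E'
from h import *
x,y=wd(0,.158);go(x,y,.105,-1.7)
cv2.imwrite("pics/s13.png",cv2.resize(env.get_image("scene")[180:280,210:310,::-1],None,fx=6,fy=6,interpolation=cv2.INTER_CUBIC))
E
```

```text
time_s: 23.6
position: [0.6547, 0.1142, 0.1053]
tool_rot: [[-0.0, 0.03, 1.0], [0.0, 1.0, -0.03], [-1.0, 0.0, -0.0]]
ft_force: [-0.1, -0.2, -4.1]
grip_width: 0.0534
shift [0.0003 0.0002 0.    ] yaw rad -0.0 heading -1.7 pos [0.6547 0.1142 0.1053] q6 1.4 w 0.0534 F [-0.1 -0.2 -4.1] t 23.6
```

View pics/s13.png

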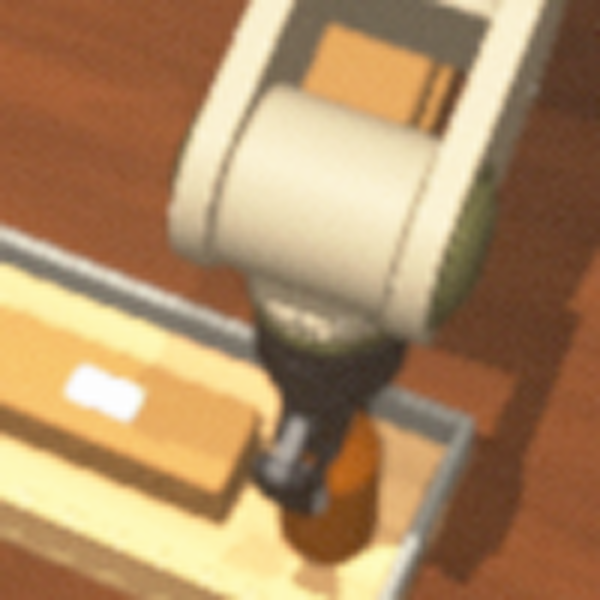

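```bash
python3 -m jog '[[-0.5,0.0005,0,0,0],[-0.5,0.001,0,0,0],[-0.5,0.001,0,0,0]]'; python3 -m jog '[[-0.5,0.0005,0,0,0],[-0.5,0.0005,0,0,0]]'
```

```text
time_s: 23.95
position: [0.6549, 0.1143, 0.1051]
tool_rot: [[0.001, 0.03, 1.0], [0.0, 1.0, -0.03], [-1.0, 0.0, 0.001]]
ft_force: [-1.5, -0.4, 3.9]
grip_width: 0.0534
time_s: 24.15
position: [0.6549, 0.1143, 0.105]
tool_rot: [[0.001, 0.03, 1.0], [0.0, 1.0, -0.03], [-1.0, 0.0, 0.001]]
ft_force: [-2.2, -0.2, 7.6]
grip_width: 0.0532
```

Down. Release gradually, then rise straight up.

```bash
python3 -m jog '[[0.3,0,0,0,0],[0.4,0,0,0,0],[0.6,0,0,0,0],[0.8,0,0,0,0],[1,0,0,0,0],[1,0,0,0,0],[1,0,0,0,0],[1,-0.01,0,0,0],[1,-0.03,0,0,0],[1,-0.06,0,0,0],[1,-0.1,0,0,0],[1,-0.14,0,0,0],[1,-0.18,0,0,0],[1,-0.18,0,0,0]]'
```

```text
time_s: 25.55
position: [0.6558, 0.1143, 0.2913]
tool_rot: [[0.012, 0.03, 0.999], [-0.0, 1.0, -0.03], [-1.0, 0.0, 0.012]]
ft_force: [0.1, 0.3, -0.3]
grip_width: 0.0855
```

```bash
python3 -m jog '[[1,-0.02,0.05,-0.05,0],[1,-0.02,0.1,-0.1,0],[1,-0.02,0.15,-0.15,0],[1,-0.02,0.18,-0.2,0],[1,-0.02,0.2,-0.25,0],[1,-0.02,0.25,-0.28,0],[1,-0.02,0.25,-0.28,0],[1,-0.02,0.25,-0.28,0]]'
python3 - <<'E'
from h import *
s=env.get_image("scene");t=env.get_image("top")
cv2.imwrite("pics/sf.png",s[:,:,::-1])
cv2.imwrite("pics/s14.png",cv2.resize(s[150:300,140:340,::-1],None,fx=4,fy=4,interpolation=cv2.INTER_CUBIC))
cv2.imwrite("pics/t14.png",cv2.resize(t[90:225,200:400,::-1],None,fx=4,fy=4,interpolation=cv2.INTER_CUBIC))
E
```

```text
time_s: 26.35
position: [0.3795, 0.3743, 0.3044]
tool_rot: [[0.0, 0.028, 1.0], [0.001, 1.0, -0.028], [-1.0, 0.001, 0.0]]
ft_force: [0.7, -0.5, -0.1]
grip_width: 0.0852
```

View pics/s14.png

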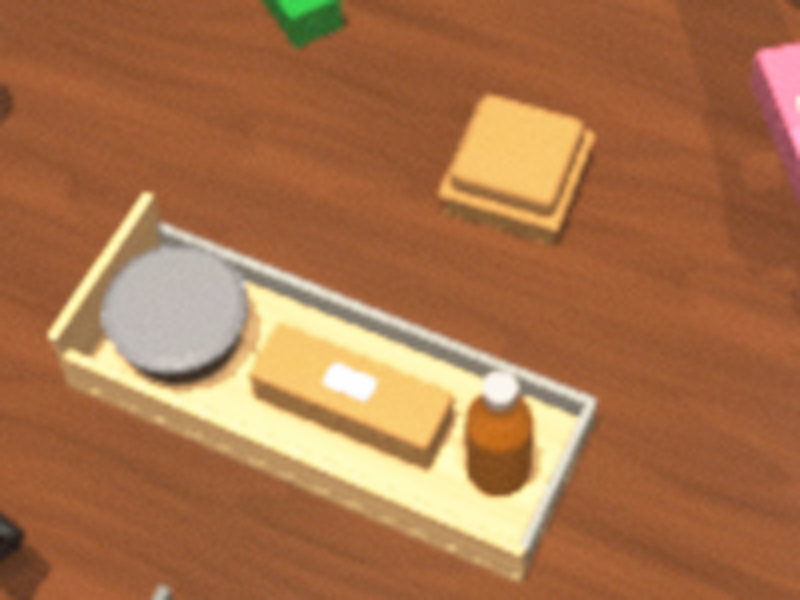

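View pics/t14.png

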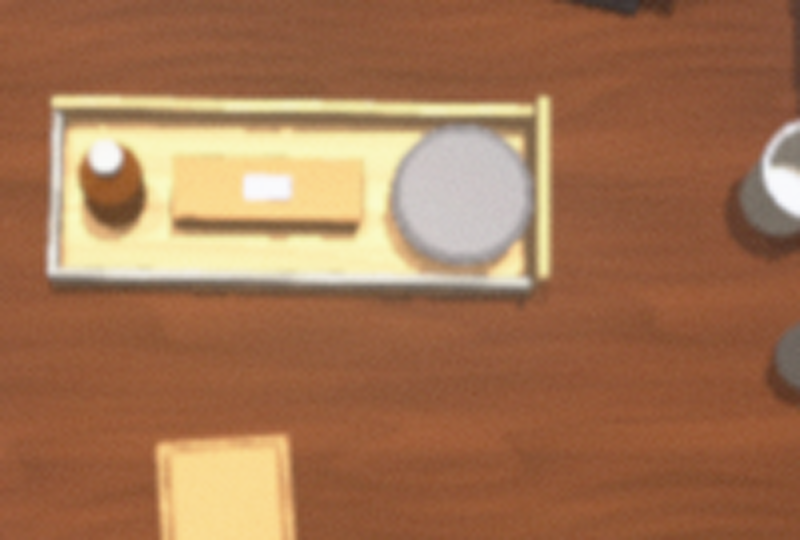

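View pics/sf.png

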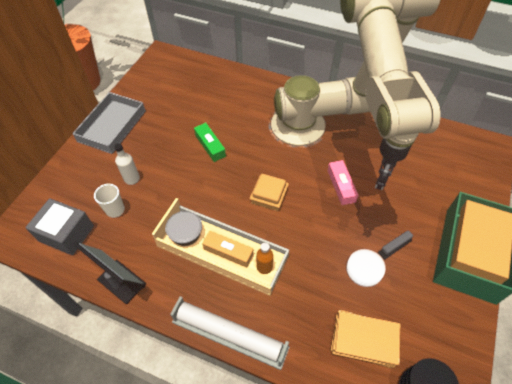

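Bowl against the panel, box flat, bottle upright, and the bystanders are unmoved. One numeric check before handing in.

```bash
python3 - <<'E'
from h import *
f=lambda x,y:(200+(x+.5)/4-.5,90+(y+.5)/4-.5)
g=lambda x,y:(140+(x+.5)/4-.5,150+(y+.5)/4-.5)
pm=wd(0,-.209)
for l,a,za,b,zb in(("bowl",(462,194),.061,(174,310),.064),("box",(268,187),.062,(350,381),.062),("cap",(105,155),.162,(501,387),.16)):
    A=onz("top",f(*a),za);B=onz("scene",g(*b),zb);print(l,rk(A),rk(B),np.linalg.norm(A[:2]-pm),np.linalg.norm(B[:2]-pm))
p0=[onz("top",f(85,180),.1),onz("top",f(143,180),.1)];print(rk(sum(p0)/2))
E
```

```text
bowl [-0.00291272 -0.14334098] [ 0.00267845 -0.14      ] 0.06574121108604448 0.0690694266285449
box [0.00091288 0.02419749] [0.00088453 0.02509368] 0.2332085350228282 0.23410456419128764
cap [0.00125167 0.15820985] [0.00115186 0.15986558] 0.3672145262062339 0.36886984387661514
[-0.00400792  0.15474548]
```

All within limits.

```bash
python3 -c "
from rig import env
print(env.observe()['ft_force'],env.observe()['time_s']);print(env.close_job())"
```

```text
[-0.7429425  -0.70974296  0.59699087] 26.45
the job is handed in; nothing more can be done
None
```

I handed the job in at 26.5 s of the 64 s allowed, with the bowl, box and bottle in place in the rack. The hand-in reports no verdict.

- **Bowl:** I pushed it with half-open fingers until it met the tall end panel, where the force rose to about 10 N. Its centre measures 66 mm (top view) and 69 mm (scene view) from `panel_mid`, against a limit of 76 mm, and it looks level.
- **Kraft box:** it lies flat with its label up, at about (0.001, 0.025) in the rack frame. I let go only after the force showed it was down.
- **Amber bottle:** it stands upright at about (0.001, 0.159) in the rack frame, also let go only after it was down. I had to grip it near its shoulder because the palm would have met the cap, so the fingers closed to 53.7 mm instead of 56 mm. It held without slipping.
- **Everything else:** the other things on the counter look unmoved in the last pictures, and the arm was clear of everything.

The two cameras differ by 3 to 6 mm on the bowl and under 2 mm on the box and the bottle's cap. The bottle's body edges in the top view put it about 5 mm from the cap reading. All of these are well inside the limits. I judged tilt and resting on the floor only from the pictures and the contact forces.

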